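# Answer the desk phone and mute it

## Robot

A 6-joint arm with a two-finger parallel gripper is mounted at the origin on the work surface. World frame = base frame: x ahead of the robot, y to its left, z up, the work surface at z = 0. Lengths are in m, angles in degrees, forces in N, time in s.
With the tool pointing down it reaches from about 0.3 to 0.875 m from the base axis. Payload 6.4 kg.
Tool frame: the origin (TCP) lies midway between the tips of the shut fingers; the grasp point (between the pads) lies 19 mm behind it (robot.grasp_offset is the distance from the TCP to the grasp point, in m); z points along the fingers, y is the line along which they close (so a half turn about z gives the same grasp; the last joint's range is limited). The gripper opens to 88 mm and grips with 3 to 60 N. Pads are 18 mm wide; open, the fingers measure 123 mm over their backs; the gripper's body (75 mm by 187 mm) begins 45 mm behind the grasp point.
Start: joints at [60.029, 10.359, 92.074, -0, 77.567, -11.82], TCP at [0.179, 0.546, 0.239] pointing down, gripper open.
Joint ranges: [-171.53, 171.53], [-51.25, 118.39], [17.06, 147.69], [-65.23, 245.23], [0, 150.52], [-178.68, 178.68]. Speed limits (degrees/s): [147.25, 147.25, 172.46, 180, 180, 180].

## Interface

Orientations are given as [roll, pitch, yaw] about the fixed x, y, z axes, in that order (R = Rz(yaw) Ry(pitch) Rx(roll)).
In Python, from bench import robot, optics, order gives the robot as it stands. The module is installed in compiled form; this text tells all that it offers.
- The arm moves only by the tool play_rows, never from a script. Its argument "deltas" is a list of rows, each an object of numbers: "jaw": the opening, from 0 (shut) to 1 (fully open); "tx", "ty", "tz": the shift along the tool's x, y, z in m; "yaw": the turn about the tool's z in rad. In form: [{"jaw": .., "tx": .., "ty": .., "tz": .., "yaw": ..}, ...]. A call has 1 to 5 rows; each row shifts and turns the commanded pose from where the row before left it, along the tool's axes as they then stand; what a row does not reach is not made up. A row lasts 1/12 s, in which the tool goes at most 41.7 mm and 7.16 degrees, less where a joint would pass 70% of its speed; a pose out of reach is approached as far as the arm can. A call with a gripper value outside its range is refused whole. The fingers move at their own pace and stop on an object; the grip force is fixed at half the most. Time passes only in rows, so rows that do not move let the fingers close. It gives the time, the measured TCP pose, the force, the opening and the grip force at its end, in the units of the state.
- robot.get_obs(): the state, without advancing time (a new reading comes with each control period).
- optics.capture(name): name is "side" or "top"; returns the picture (420x560x3 uint8, red, green, blue); there is no depth.
- optics.camera_info(name): a dict with "fx", "fy", "cx", "cy" (pixels), "R" (3x3) and "t" (3): a world point X has camera coordinates R X + t. Camera axes: x right, y down, z forward; pixel columns grow to the right and rows downward; lengths in m; the calibration is good to about 2 mm. A picture is of the moment at which its call begins. camera_info takes no time and is no camera call.
- order.close_job(): hands the job in; it is judged then, once.
Trained networks look in the newest picture that a camera, given by its name, has taken for a name from the list of things; names that differ only in an ending like _2 or _b are one class to them, and where a whole thing is asked for, a point or a joint stands for the part that bears it (a point fixed in the world has none). Each returns a list of dicts, best first, with "conf" (0 to 1); they miss things now and then, are a little off and sometimes report something else, mostly with a low value. They report only what shows in the picture. A call takes as long as a camera call. They do not tell look-alikes from the thing itself.
- optics.boxes_of(target, camera): "box" ([centre column, centre row, width, height] as shares, 0 to 1, of the picture: columns of its width, rows of its height, round what is visible of it).
- optics.silhouettes(target, camera): "pixels" (420x560 bool, what is visible of it) and "box" ([centre column, centre row, width, height] as shares, 0 to 1, of the picture: columns of its width, rows of its height, round what is visible of it).
The state is a dict: "time_s": time; "joints": joint angles; "dq": joint speeds; "tau": joint torques, N m; "tool_pos": TCP position; "ee_rot": TCP orientation; "ft_force": force on the tool from outside, world axes, zero at the start; "ft_torque": the same for the moment, N m; "width": opening from 0.0 (shut) to 1.0 (fully open); "finger_force": force on a finger pad.
Only numpy, scipy, OpenCV 4.12 (cv2) and the standard library are available. Lean on these libraries where they do the work, as an engineer would, in place of code of your own. Each camera call takes 0.05 s, during which the arm holds its last target. There are 200 camera calls.

## Task

The desk phone is ringing: answer it by pressing the green key well down with closed fingertips and letting it spring up again, then mute the microphone by pressing the yellow key in the same way. Press gently, one key at a time, and do not touch the red and blue keys. Leave the handset in its cradle and the mug, plant and stapler where they are, and finish with the hand clear of everything.

Things in the scene. Friction and masses are not known exactly. Their poses are not given: they have to be found in the camera images.
- phone: grey desk phone, fixed, 210 mm deep (x) by 250 mm wide (y), origin centre of underside, front at its -x; flat panel 40 mm above the desk. Four colour keys (order varies) in a row at its x = -70, y = -103, -61, -19, +23 mm. Handset in a cradle along x at y = +88 mm, top 84 mm above the desk. Tilted screen at the back (x over 60 mm) up to 87 mm; rigid dial pad between.
- key_green: the green key with its grey bezel (answer on the speaker; to be pressed first): round spring key 25 mm across, pressed straight down with a few newtons (over 25 N is too hard); origin on its axis at panel level, 40 mm above the desk, z up. Its flat top is 14 mm above the origin when up, 6 mm when fully down. Keys are 42 mm apart, centre to centre.
- press_green (a joint): travel of the green key: 0 up, 0.008 m at its hard stop. It moves from 1 N on, stiffening by 0.8 N per mm (4.2 N at 4 mm, 7.4 N at the stop), counts as pressed beyond 4 mm, and springs up when let go.
- key_yellow: the yellow key with its grey bezel (mute the microphone; to be pressed second): round spring key 25 mm across, pressed straight down with a few newtons (over 25 N is too hard); origin on its axis at panel level, 40 mm above the desk, z up. Its flat top is 14 mm above the origin when up, 6 mm when fully down. Keys are 42 mm apart, centre to centre.
- press_yellow (a joint): travel of the yellow key: 0 up, 0.008 m at its hard stop. It moves from 1 N on, stiffening by 0.8 N per mm (4.2 N at 4 mm, 7.4 N at the stop), counts as pressed beyond 4 mm, and springs up when let go.
- key_red: the red key with its grey bezel (hang up; not to be touched): round spring key 25 mm across, pressed straight down with a few newtons (over 25 N is too hard); origin on its axis at panel level, 40 mm above the desk, z up. Its flat top is 14 mm above the origin when up, 6 mm when fully down. Keys are 42 mm apart, centre to centre.
- press_red (a joint): travel of the red key: 0 up, 0.008 m at its hard stop. It moves from 1 N on, stiffening by 0.8 N per mm (4.2 N at 4 mm, 7.4 N at the stop), counts as pressed beyond 4 mm, and springs up when let go.
- key_blue: the blue key with its grey bezel (transfer; not to be touched): round spring key 25 mm across, pressed straight down with a few newtons (over 25 N is too hard); origin on its axis at panel level, 40 mm above the desk, z up. Its flat top is 14 mm above the origin when up, 6 mm when fully down. Keys are 42 mm apart, centre to centre.
- press_blue (a joint): travel of the blue key: 0 up, 0.008 m at its hard stop. It moves from 1 N on, stiffening by 0.8 N per mm (4.2 N at 4 mm, 7.4 N at the stop), counts as pressed beyond 4 mm, and springs up when let go.
- handset_center (a point): centre of the loose dark handset in its cradle, 194 mm long (x), 44 mm wide, 44 mm high
- mug_center (a point): centre, half-way up, of a white mug, 78 mm in diameter and 88 mm high, standing beside the phone
- plant_center (a point): centre, half-way up the pot, of a small succulent in a terracotta pot 72 mm in diameter and 58 mm high (leaves up to about 105 mm), standing beside the phone
- stapler_center (a point): centre of a pink and black stapler, 130 mm long (its y), 34 mm wide, 52 mm high, lying between the robot and the phone
Things that resemble listed ones, but are neither listed nor needed, are in the scene too. What is shaped like the part that bears mug_center but purple is not meant.

How it is judged:
By the outcome, as a careful person would: the job done as asked, in the order asked, and still so for the second after the job is handed in, with the robot touching nothing.
It also fails if it takes over 32 s, if anything falls off the work surface, if the arm or the gripper's body presses on something with over 40 N, if the wrist force passes 120 N, or if a joint passes its speed limit or range.

## Working session

There is one attempt and no reset: what is moved stays moved. The work goes in short steps, Python scripts to look and compute and a tool call to move; the robot and the scene stay as the last step left them, time stands still between calls to the robot, and variables do not carry over. Pictures are saved under pics/ and viewed, at most 10 in all, crops included, and the job is handed in when it is done.

Besides the shell and the picture viewer there is one more tool, called as a command line: name --argument value ..., lists and objects as JSON in quotes. play_rows: Moves the arm, as the interface text tells. Its arguments: {"type":"object","properties":{"deltas":{"type":"array","items":{"type":"object","properties":{"jaw":{"type":"number"},"tx":{"type":"number"},"ty":{"type":"number"},"tz":{"type":"number"},"yaw":{"type":"number"}}}}},"required":["deltas"]}

```bash
mkdir -p pics; python3 - <<'E'
from bench import robot,optics
import cv2
for n in("top","side"):
    cv2.imwrite(f"pics/{n}0.png",optics.capture(n)[:,:,::-1]); i=optics.camera_info(n); print(n,i)
o=robot.get_obs(); print(o)
E
```

```text
top {'fx': 511.6512268719795, 'fy': 511.6512268719795, 'cx': 281.555276215657, 'cy': 212.09580632793268, 'R': array([[-0.01221867, -0.99989305,  0.00803736],
       [-0.99873827,  0.01181222, -0.04880919],
       [ 0.04870903, -0.00862361, -0.99877578]]), 't': array([-0.02773996,  0.52974951,  1.18344086])}
side {'fx': 449.5199582675355, 'fy': 449.5199582675355, 'cx': 282.21391726643265, 'cy': 208.96366976354247, 'R': array([[ 0.99591506, -0.08884243,  0.01613095],
       [-0.05417456, -0.73083131, -0.68040482],
       [ 0.07223782,  0.67675152, -0.73265891]]), 't': array([-0.54028029,  0.03756022,  1.09914622])}
{'time_s': 0.1, 'joints': array([ 6.00284334e+01,  1.03995094e+01,  9.21249589e+01, -9.89922247e-04,
        7.75676397e+01, -1.18209725e+01]), 'dq': array([-0.07923852, -0.07378374, -0.05406381,  0.00392349, -0.02526974,
        0.0044038 ]), 'tau': array([ 9.24636443e-04, -4.34824526e+01, -3.42696512e+01,  7.04551488e-02,
        3.40589206e-02, -3.14894623e-05]), 'tool_pos': array([0.17887311, 0.54596488, 0.23789002]), 'ee_rot': array([-1.79909647e+02, -1.79228446e-02,  1.61849606e+02]), 'ft_force': array([ 0.87509442, -0.2094834 ,  0.03824827]), 'ft_torque': array([-0.04822911,  0.04722875,  0.03588418]), 'finger_force': 0.0, 'width': 1.0028104913180875}
```

View pics/top0.png

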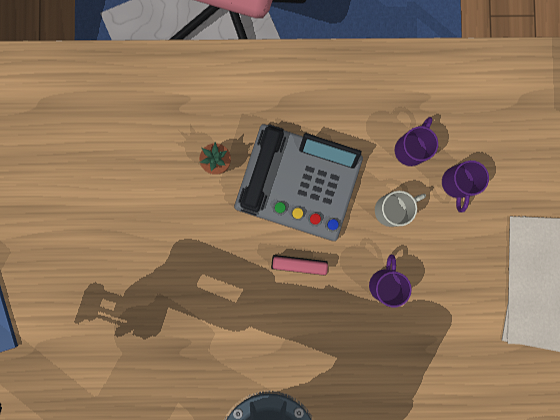

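View pics/side0.png

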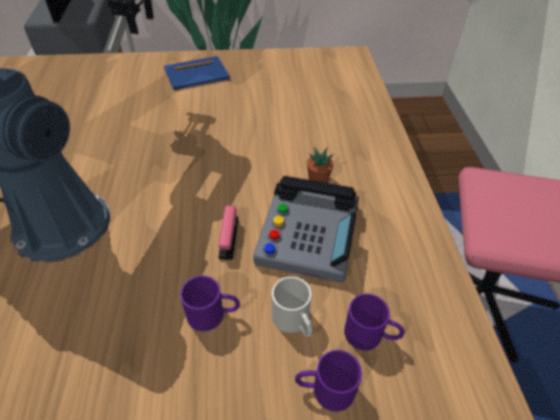

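The top picture shows green (280,207), yellow (298,213), red (315,218) and blue (333,224). In the side picture they are at (282,209), (279,221), (274,235) and (269,249). The pink stapler is at (300,265) in the top view, and the white mug at (399,208) stands among three purple ones. The only things that could be taken for the green and yellow keys are the red and blue keys in the same row (and the plant's green leaves at (213,157)). The arm is out of view to the left. Next I measure the keys.

```bash
cat > h.py <<'E'
import numpy as np,cv2
from bench import robot,optics
SEED={"top":dict(green=(280,207),yellow=(298,213),red=(315,218),blue=(333,224)),
"side":dict(green=(282,209),yellow=(279,221),red=(274,235),blue=(269,249))}
def cent(im,seed):
    h=cv2.cvtColor(im,cv2.COLOR_RGB2HSV).astype(int); u,v=seed
    d=(abs((h[...,0]-h[v,u,0]+90)%180-90)<10)&(h[...,1]>110)
    n,l,s,c=cv2.connectedComponentsWithStats(d.astype(np.uint8))
    return c[l[v,u]],s[l[v,u]][2:]
def ray(n,p):
    i=optics.camera_info(n); R,t=i["R"],i["t"]
    return -R.T@t,R.T@np.array([(p[0]-i["cx"])/i["fx"],(p[1]-i["cy"])/i["fy"],1])
def atz(n,p,z):
    o,d=ray(n,p); return o+d*(z-o[2])/d[2]
def proj(n,X):
    i=optics.camera_info(n); c=i["R"]@X+i["t"]; return np.array([i["fx"]*c[0]/c[2]+i["cx"],i["fy"]*c[1]/c[2]+i["cy"]])
def tri(a,b):
    (o1,d1),(o2,d2)=ray("top",a),ray("side",b)
    s=np.linalg.lstsq(np.c_[d1,-d2],o2-o1,rcond=None)[0]
    p,q=o1+s[0]*d1,o2+s[1]*d2; return (p+q)/2,np.linalg.norm(p-q)
E
python3 - <<'E'
from h import *
im={n:cv2.imread(f"pics/{n}0.png")[:,:,::-1].copy() for n in SEED}
np.set_printoptions(precision=4,suppress=True)
A=[]
for k in SEED["top"]:
    (a,sa),(b,sb)=cent(im["top"],SEED["top"][k]),cent(im["side"],SEED["side"][k])
    P,e=tri(a,b); T,S=atz("top",a,.052),atz("side",b,.052); A.append((T+S)/2)
    print(k,a,sa,b,sb,"tri",P,round(e,4),"top",T[:2],"side",S[:2])
A=np.array(A); d=A[3]-A[0]; print("spacing",np.linalg.norm(np.diff(A,axis=0),axis=1),"phone yaw",np.degrees(np.arctan2(-d[1],-d[0]))-90)
c=im["top"][180:250,250:360]; c2=im["side"][190:270,240:350]
cv2.imwrite("pics/crop.png",np.vstack([cv2.resize(c,(660,280)),cv2.resize(c2,(660,310))])[:,:,::-1])
E
```

```text
green [279.663  207.1304] [11 11 92] [282.44   207.9733] [10  9 75] tri [ 0.5393 -0.0297  0.0476] 0.0006 top [ 0.5388 -0.0296] side [ 0.5392 -0.0337]
yellow [297.2211 212.9053] [11 11 95] [278.2371 220.5979] [11 11 97] tri [ 0.5258 -0.0694  0.0477] 0.0007 top [ 0.5252 -0.0692] side [ 0.5258 -0.0732]
red [314.8854 218.3854] [11 12 96] [274.0693 233.9109] [ 11  11 101] tri [ 0.5129 -0.1093  0.048 ] 0.0008 top [ 0.5123 -0.109 ] side [ 0.513  -0.1126]
blue [332.6162 224.1919] [12 11 99] [269.1193 248.211 ] [ 11  12 109] tri [ 0.499  -0.1494  0.0477] 0.0003 top [ 0.4987 -0.1489] side [ 0.499  -0.1527]
spacing [0.0417 0.0417 0.0423] phone yaw -18.620128758576882
```

View pics/crop.png

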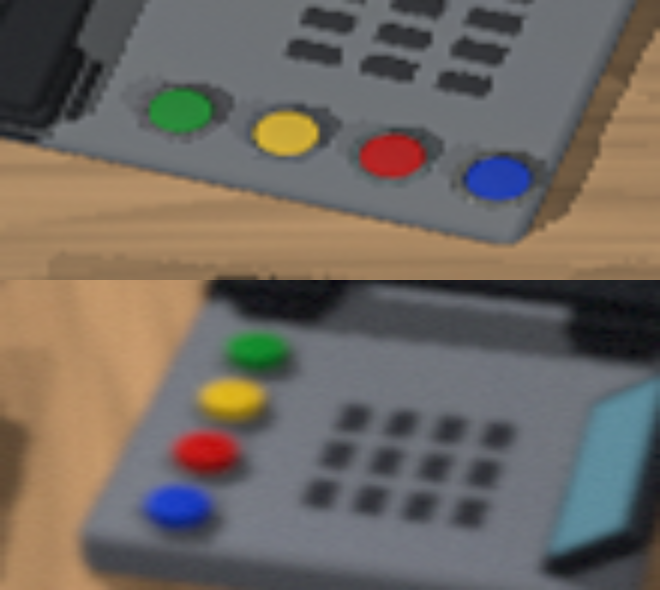

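The crop confirms the order along the row: green next to the handset, then yellow, red and blue. Spacing comes out at 42 mm, tops at about z = 0.05 and phone yaw at −18.6°, all of which match the description. Green is at about (0.539, −0.031) and yellow at about (0.5255, −0.071). I'll travel high with the fingers shutting, then turn +90.4° about tool z so that the narrow pad side lies along the key row.

play_rows --deltas '[{"jaw":0,"tx":-0.013,"ty":-0.011,"tz":0,"yaw":0},{"jaw":0,"tx":-0.026,"ty":-0.022,"tz":0,"yaw":0},{"jaw":0,"tx":-0.026,"ty":-0.022,"tz":0,"yaw":0},{"jaw":0,"tx":-0.026,"ty":-0.022,"tz":0,"yaw":0},{"jaw":0,"tx":-0.026,"ty":-0.022,"tz":0,"yaw":0}]'

```text
time_s: 0.52
tool_pos: [0.2596, 0.4144, 0.2382]
ee_rot: [-180.0, -0.0, 161.9]
ft_force: [1.7, -0.3, 0.0]
width: 0.642
finger_force: 0.0
```

play_rows --deltas '[{"jaw":0,"tx":-0.026,"ty":-0.022,"tz":0,"yaw":0},{"jaw":0,"tx":-0.026,"ty":-0.022,"tz":0,"yaw":0},{"jaw":0,"tx":-0.026,"ty":-0.022,"tz":0,"yaw":0},{"jaw":0,"tx":-0.026,"ty":-0.022,"tz":0,"yaw":0},{"jaw":0,"tx":-0.026,"ty":-0.022,"tz":0,"yaw":0}]'

```text
time_s: 0.93
tool_pos: [0.349, 0.2693, 0.2385]
ee_rot: [-180.0, -0.0, 161.9]
ft_force: [0.4, 0.8, 0.1]
width: 0.265
finger_force: 0.0
```

play_rows --deltas '[{"jaw":0,"tx":-0.026,"ty":-0.022,"tz":0,"yaw":0},{"jaw":0,"tx":-0.026,"ty":-0.022,"tz":0,"yaw":0},{"jaw":0,"tx":-0.026,"ty":-0.022,"tz":0,"yaw":0},{"jaw":0,"tx":-0.026,"ty":-0.022,"tz":0,"yaw":0},{"jaw":0,"tx":-0.026,"ty":-0.022,"tz":0,"yaw":0}]'

```text
time_s: 1.35
tool_pos: [0.4383, 0.1242, 0.2385]
ee_rot: [-180.0, -0.0, 161.8]
ft_force: [1.1, 0.2, 0.7]
width: 0.006
finger_force: 0.0
```

play_rows --deltas '[{"jaw":0,"tx":-0.026,"ty":-0.022,"tz":0,"yaw":0.1},{"jaw":0,"tx":0,"ty":0,"tz":0,"yaw":0.1},{"jaw":0,"tx":0,"ty":0,"tz":0,"yaw":0.1},{"jaw":0,"tx":0,"ty":0,"tz":0,"yaw":0.1},{"jaw":0,"tx":0,"ty":0,"tz":0,"yaw":0.1}]'

```text
time_s: 1.77
tool_pos: [0.4556, 0.0964, 0.2382]
ee_rot: [-180.0, -0.0, 132.9]
ft_force: [-0.1, 0.4, 0.5]
width: 0.003
finger_force: 0.0
```

play_rows --deltas '[{"jaw":0,"tx":0,"ty":0,"tz":0,"yaw":0.11},{"jaw":0,"tx":0,"ty":0,"tz":0,"yaw":0.11},{"jaw":0,"tx":0,"ty":0,"tz":0,"yaw":0.11},{"jaw":0,"tx":0,"ty":0,"tz":0,"yaw":0.11},{"jaw":0,"tx":0,"ty":0,"tz":0,"yaw":0.11}]'

```text
time_s: 2.18
tool_pos: [0.4555, 0.0968, 0.2383]
ee_rot: [-180.0, -0.0, 101.4]
ft_force: [0.0, -0.5, 0.1]
width: 0.007
finger_force: 0.0
```

play_rows --deltas '[{"jaw":0,"tx":0,"ty":0,"tz":0,"yaw":0.11},{"jaw":0,"tx":0,"ty":0,"tz":0,"yaw":0.11},{"jaw":0,"tx":0,"ty":0,"tz":0,"yaw":0.11},{"jaw":0,"tx":0,"ty":0,"tz":0,"yaw":0.11},{"jaw":0,"tx":0,"ty":0,"tz":0,"yaw":0.08}]'

```text
time_s: 2.6
tool_pos: [0.4555, 0.0969, 0.2383]
ee_rot: [-180.0, 0.0, 71.6]
ft_force: [0.1, 0.2, 0.6]
width: 0.007
finger_force: 0.0
```

play_rows --deltas '[{"jaw":0,"tx":-0.019,"ty":0.024,"tz":0,"yaw":0},{"jaw":0,"tx":-0.019,"ty":0.024,"tz":0,"yaw":0},{"jaw":0,"tx":-0.019,"ty":0.024,"tz":0,"yaw":0},{"jaw":0,"tx":-0.019,"ty":0.024,"tz":0,"yaw":0},{"jaw":0,"tx":-0.019,"ty":0.024,"tz":0,"yaw":0}]'

```text
time_s: 3.02
tool_pos: [0.5407, -0.0319, 0.2383]
ee_rot: [-180.0, -0.0, 71.9]
ft_force: [0.8, 0.5, 0.3]
width: 0.005
finger_force: 0.0
```

play_rows --deltas '[{"jaw":0,"tx":0,"ty":0,"tz":0.03,"yaw":0},{"jaw":0,"tx":0,"ty":0,"tz":0.035,"yaw":0},{"jaw":0,"tx":0,"ty":0,"tz":0.035,"yaw":0},{"jaw":0,"tx":0,"ty":0,"tz":0.03,"yaw":0},{"jaw":0,"tx":0,"ty":0,"tz":0.02,"yaw":0}]'

```text
time_s: 3.43
tool_pos: [0.5381, -0.0303, 0.085]
ee_rot: [-179.7, 0.0, 71.9]
ft_force: [-0.6, 0.1, -0.8]
width: 0.006
finger_force: 0.0
```

play_rows --deltas '[{"jaw":0,"tx":0,"ty":0,"tz":0.01,"yaw":0},{"jaw":0,"tx":0,"ty":0,"tz":0.005,"yaw":0},{"jaw":0,"tx":0,"ty":0,"tz":0,"yaw":0},{"jaw":0,"tx":0,"ty":0,"tz":0,"yaw":0}]'

```text
time_s: 3.77
tool_pos: [0.5413, -0.0309, 0.0748]
ee_rot: [179.9, -0.0, 71.9]
ft_force: [0.7, 0.9, 0.7]
width: 0.002
finger_force: 0.0
```

```bash
python3 - <<'E'
from h import *
o=robot.get_obs(); P=o["tool_pos"]; print(P,o["ee_rot"],o["ft_force"],o["width"])
L=[]
for n,r in(("top",(170,260,240,380)),("side",(150,290,220,360))):
    im=optics.capture(n); u=proj(n,P); g=proj(n,np.array([.539,-.031,.054])); print(n,"tcp px",u,"green px",g)
    c=im[r[0]:r[1],r[2]:r[3]]; L.append(cv2.resize(c,(560,int(560*c.shape[0]/c.shape[1])) if n=="top" else (240*1,240),interpolation=cv2.INTER_CUBIC) if 0 else cv2.resize(c,None,fx=4,fy=4 if n=="top" else 4,interpolation=cv2.INTER_CUBIC))
cv2.imwrite("pics/near_top.png",L[0][:,:,::-1]); cv2.imwrite("pics/near_side.png",L[1][:,:,::-1])
E
```

```text
[ 0.54125953 -0.0309372   0.07480606] [ 1.79904665e+02 -3.66364203e-03  7.19010757e+01] [0.67156416 0.89421629 0.70779048] 0.002279978848472309
top tcp px [280.28520307 205.40643526] green px [280.27391332 206.97398082]
side tcp px [283.36615217 200.48063624] green px [282.27362204 206.57495981]
```

View pics/near_side.png

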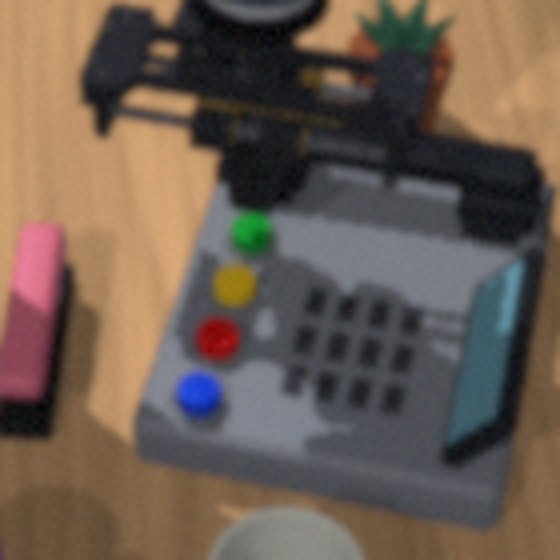

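The near side view shows the shut tips at about px (285,201), directly above and behind the green key at (283,208). The yellow, red and blue keys are clear of the fingers. I'll shift back 2 mm, then descend in small steps while watching the force.

play_rows --deltas '[{"jaw":0,"tx":0,"ty":-0.002,"tz":0.006,"yaw":0},{"jaw":0,"tx":0,"ty":0,"tz":0.006,"yaw":0},{"jaw":0,"tx":0,"ty":0,"tz":0.003,"yaw":0},{"jaw":0,"tx":0,"ty":0,"tz":0.002,"yaw":0},{"jaw":0,"tx":0,"ty":0,"tz":0,"yaw":0}]'

```text
time_s: 4.28
tool_pos: [0.538, -0.03, 0.056]
ee_rot: [-179.9, 0.0, 71.9]
ft_force: [-0.5, -0.3, 0.3]
width: 0.006
finger_force: 0.0
```

play_rows --deltas '[{"jaw":0,"tx":0,"ty":0,"tz":0.002,"yaw":0},{"jaw":0,"tx":0,"ty":0,"tz":0.002,"yaw":0},{"jaw":0,"tx":0,"ty":0,"tz":0.001,"yaw":0},{"jaw":0,"tx":0,"ty":0,"tz":0,"yaw":0},{"jaw":0,"tx":0,"ty":0,"tz":0,"yaw":0}]'

```text
time_s: 4.7
tool_pos: [0.5387, -0.0302, 0.052]
ee_rot: [180.0, -0.0, 71.9]
ft_force: [0.2, 0.1, 3.2]
width: 0.004
finger_force: 1.4
```

Contact is where expected: 3.2 N at z ≈ 0.052. I'll go 3.5 mm further.

play_rows --deltas '[{"jaw":0,"tx":0,"ty":0,"tz":0.0015,"yaw":0},{"jaw":0,"tx":0,"ty":0,"tz":0.001,"yaw":0},{"jaw":0,"tx":0,"ty":0,"tz":0.001,"yaw":0},{"jaw":0,"tx":0,"ty":0,"tz":0,"yaw":0},{"jaw":0,"tx":0,"ty":0,"tz":0,"yaw":0}]'

```text
time_s: 5.12
tool_pos: [0.5387, -0.0302, 0.0485]
ee_rot: [180.0, -0.0, 71.9]
ft_force: [-1.3, 0.7, 5.7]
width: 0.004
finger_force: 2.8
```

5.7 N means about 6 mm of travel. One more mm, a short hold, then straight up.

play_rows --deltas '[{"jaw":0,"tx":0,"ty":0,"tz":0.001,"yaw":0},{"jaw":0,"tx":0,"ty":0,"tz":0,"yaw":0},{"jaw":0,"tx":0,"ty":0,"tz":0,"yaw":0}]'

```text
time_s: 5.37
tool_pos: [0.5387, -0.0302, 0.0476]
ee_rot: [180.0, -0.0, 71.9]
ft_force: [-0.7, 0.6, 6.6]
width: 0.003
finger_force: 3.2
```

play_rows --deltas '[{"jaw":0,"tx":0,"ty":0,"tz":-0.005,"yaw":0},{"jaw":0,"tx":0,"ty":0,"tz":-0.01,"yaw":0},{"jaw":0,"tx":0,"ty":0,"tz":-0.015,"yaw":0},{"jaw":0,"tx":0,"ty":0,"tz":-0.01,"yaw":0},{"jaw":0,"tx":0,"ty":0,"tz":0,"yaw":0}]'

```text
time_s: 5.78
tool_pos: [0.54, -0.0305, 0.0897]
ee_rot: [179.8, -0.0, 71.9]
ft_force: [0.7, 0.2, -0.6]
width: 0.002
finger_force: 0.0
```

```bash
python3 - <<'E'
from h import *
for n in("top","side"):
    im=optics.capture(n)
    if n=="side": cv2.imwrite("pics/after_green.png",cv2.resize(im[150:290,220:360],None,fx=4,fy=4,interpolation=cv2.INTER_CUBIC)[:,:,::-1])
print(robot.get_obs()["tool_pos"])
E
```

```text
[ 0.53865044 -0.0301754   0.0875999 ]
```

View pics/after_green.png

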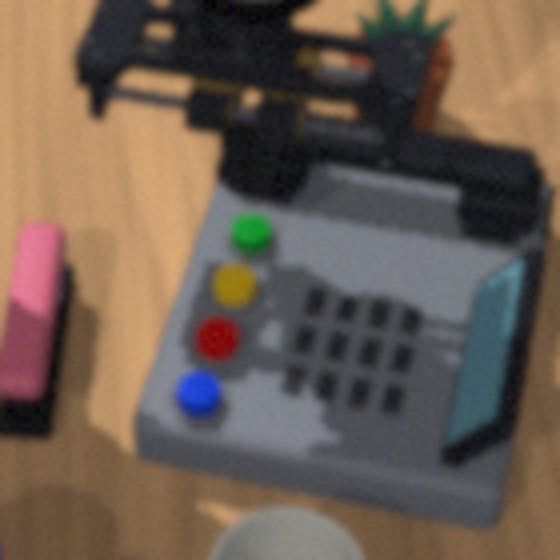

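The green key sits at crop (252,232), unchanged from before, so it has sprung back up. The gripper is above it against the dark handset end, and the handset hasn't moved. The force followed the key's spring line, reaching 6.6 N at about 7 mm. Yellow is next, 42 mm along tool −x.

play_rows --deltas '[{"jaw":0,"tx":-0.01,"ty":0,"tz":0,"yaw":0},{"jaw":0,"tx":-0.016,"ty":0,"tz":0,"yaw":0},{"jaw":0,"tx":-0.016,"ty":0,"tz":0,"yaw":0},{"jaw":0,"tx":0,"ty":0,"tz":0,"yaw":0},{"jaw":0,"tx":0,"ty":0,"tz":0,"yaw":0}]'

```text
time_s: 6.3
tool_pos: [0.5246, -0.0708, 0.0865]
ee_rot: [-179.9, -0.0, 71.8]
ft_force: [0.3, 0.3, -0.2]
width: 0.004
finger_force: 0.0
```

play_rows --deltas '[{"jaw":0,"tx":0,"ty":0,"tz":0.01,"yaw":0},{"jaw":0,"tx":0,"ty":0,"tz":0.01,"yaw":0},{"jaw":0,"tx":0,"ty":0,"tz":0.007,"yaw":0},{"jaw":0,"tx":0,"ty":0,"tz":0.004,"yaw":0},{"jaw":0,"tx":0,"ty":0,"tz":0,"yaw":0}]'

```text
time_s: 6.72
tool_pos: [0.5243, -0.0692, 0.0545]
ee_rot: [-179.8, -0.0, 71.9]
ft_force: [-0.9, 0.7, 0.1]
width: 0.006
finger_force: 0.2
```

```bash
python3 - <<'E'
from h import *
o=robot.get_obs(); print(o["tool_pos"],o["ft_force"])
im=optics.capture("side"); print("tcp crop px",(proj("side",o["tool_pos"])-[220,150])*4)
cv2.imwrite("pics/near_yellow.png",cv2.convertScaleAbs(cv2.resize(im[150:290,220:360],None,fx=4,fy=4,interpolation=cv2.INTER_CUBIC)[:,:,::-1],alpha=1.6,beta=10))
E
```

```text
[ 0.524335   -0.06923036  0.05449411] [-0.94871407  0.71383175  0.0568119 ]
tcp crop px [229.92455236 274.6708852 ]
```

View pics/near_yellow.png

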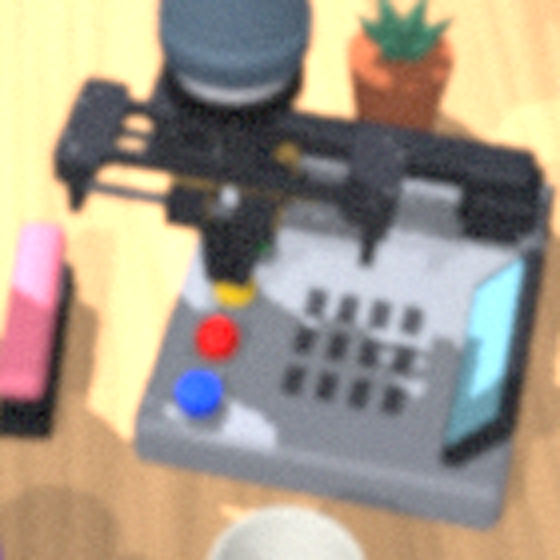

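The shut tips, at crop (232,275), are right over the yellow key at (235,290). Red (217,338) and blue (198,393) are clear. I'll press 9 mm in small steps.

play_rows --deltas '[{"jaw":0,"tx":0,"ty":0,"tz":0.002,"yaw":0},{"jaw":0,"tx":0,"ty":0,"tz":0.002,"yaw":0},{"jaw":0,"tx":0,"ty":0,"tz":0.001,"yaw":0},{"jaw":0,"tx":0,"ty":0,"tz":0,"yaw":0}]'

```text
time_s: 7.1
tool_pos: [0.5258, -0.07, 0.0516]
ee_rot: [180.0, -0.0, 71.9]
ft_force: [-0.4, 1.1, 3.8]
width: 0.001
finger_force: 1.6
```

play_rows --deltas '[{"jaw":0,"tx":0,"ty":0,"tz":0.0015,"yaw":0},{"jaw":0,"tx":0,"ty":0,"tz":0.001,"yaw":0},{"jaw":0,"tx":0,"ty":0,"tz":0.001,"yaw":0},{"jaw":0,"tx":0,"ty":0,"tz":0,"yaw":0},{"jaw":0,"tx":0,"ty":0,"tz":0,"yaw":0}]'

```text
time_s: 7.52
tool_pos: [0.5258, -0.07, 0.0481]
ee_rot: [180.0, -0.0, 71.9]
ft_force: [-1.2, 1.9, 5.3]
width: 0.001
finger_force: 2.9
```

play_rows --deltas '[{"jaw":0,"tx":0,"ty":0,"tz":0.001,"yaw":0},{"jaw":0,"tx":0,"ty":0,"tz":0,"yaw":0},{"jaw":0,"tx":0,"ty":0,"tz":0,"yaw":0}]'

```text
time_s: 7.77
tool_pos: [0.5259, -0.07, 0.0472]
ee_rot: [180.0, -0.0, 71.9]
ft_force: [-1.8, 2.5, 6.2]
width: 0.007
finger_force: 3.3
```

play_rows --deltas '[{"jaw":0,"tx":0,"ty":0,"tz":-0.005,"yaw":0},{"jaw":0,"tx":0,"ty":0,"tz":-0.01,"yaw":0},{"jaw":0,"tx":0,"ty":0,"tz":-0.02,"yaw":0},{"jaw":0,"tx":0,"ty":0,"tz":-0.03,"yaw":0},{"jaw":0,"tx":0,"ty":0,"tz":-0.035,"yaw":0}]'

```text
time_s: 8.18
tool_pos: [0.5235, -0.0697, 0.1464]
ee_rot: [-179.7, 0.0, 71.9]
ft_force: [1.2, -0.7, 0.5]
width: 0.005
finger_force: 0.0
```

play_rows --deltas '[{"jaw":0,"tx":0,"ty":0,"tz":-0.035,"yaw":0},{"jaw":0,"tx":0,"ty":0,"tz":-0.03,"yaw":0},{"jaw":0,"tx":0,"ty":0,"tz":-0.02,"yaw":0},{"jaw":0,"tx":0,"ty":0,"tz":0,"yaw":0},{"jaw":0,"tx":0,"ty":0,"tz":0,"yaw":0}]'

```text
time_s: 8.6
tool_pos: [0.5258, -0.0704, 0.233]
ee_rot: [179.9, 0.0, 71.9]
ft_force: [-0.2, -0.3, -1.1]
width: 0.006
finger_force: 0.0
```

```bash
python3 - <<'E'
from h import *
o=robot.get_obs(); print(o["tool_pos"],o["ft_force"],abs(o["dq"]).max())
cv2.imwrite("pics/end.png",optics.capture("side")[:,:,::-1])
E
```

```text
[ 0.52576262 -0.07042088  0.23301065] [-0.20047961 -0.31531777 -1.09282056] 2.6307304053912106
```

View pics/end.png

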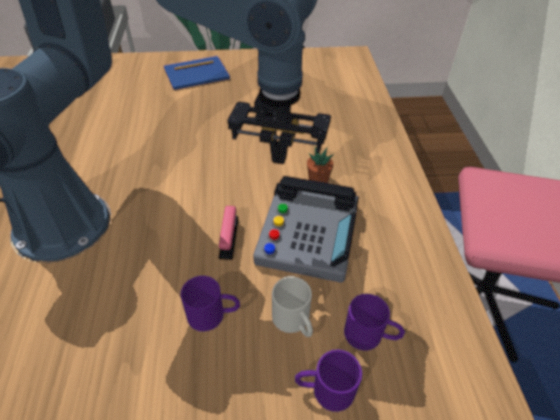

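The hand is clear at z ≈ 0.23. All four keys are up, green at (282,209) and yellow at (279,221), and the handset, mug, plant and stapler are where they started. I'll hand in the job.

```bash
python3 -c "
from bench import order
print(order.close_job())"
```

```text
the job is handed in; nothing more can be done
None
```

I pressed the green key and then the yellow key about 7 mm down (6.6 N and 6.2 N); both sprang back up, nothing else looked moved in the final picture, the hand ended clear above the phone, and the job is handed in.

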